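# Lay the condiment station: each piece into its own fitted holder

## Task

Get the condiment station ready for breakfast: put the pepper mill, the lidded sugar pot, the square dip dish and the oblong sachet caddy each upright into the bamboo holder whose recess matches the shape and size of its foot, lying flat on the recess floor and not on the rim. Leave the syrup bottle standing where it is.

Things in the scene. Friction and masses are not known exactly. Their poses are not given: they have to be found in the camera images.
- mill_mid (a point): Small pepper mill, dark wood with a steel cap, round and waisted, 84 mm high over its nipple; foot 46 mm across, waist 30 mm across from 34 to 50 mm above the foot, cap 40 mm across. Loose, about 150 g, stands upright anywhere among the others. Point: on its axis, half-way up (42 mm above its foot, at the waist); z up.
- pot_mid (a point): Round sugar pot, white ceramic with a wooden lid that is fast to it, 62 mm across, straight-sided up to 52 mm, 66 mm high over the small lid knob (14 mm across). Loose, about 250 g. Point: on its axis, half-way up (33 mm above its foot); z up.
- dish_mid (a point): Square open dip dish, white ceramic, 58 x 58 mm outside, 40 mm high, upright walls 5 mm thick. Loose, about 150 g. Point: its centre, half-way up (20 mm above its foot); x and y square to its sides, z up. Held across two opposite sides above 15 mm from its foot, the fingers stay clear of the holder's rim.
- caddy_mid (a point): Oblong open steel sachet caddy, 84 mm (its x) by 40 mm (its y), 56 mm high, walls 3 mm thick, one cross wall in the middle. Loose, about 200 g. Point: its centre, half-way up (28 mm above its foot); z up. It can be held across its 40 mm width.
- mill_seat (a point): Fixed bamboo holder, 10 mm high over all, with a recess 6 mm deep (darker floor 4 mm above the counter, rim 7 mm wide): small round one, 74 mm across outside, round recess 60 mm across, for the 46 mm foot of the pepper mill. Point: centre of the recess floor; z up.
- pot_seat (a point): Fixed bamboo holder, 10 mm high over all, with a recess 6 mm deep (darker floor 4 mm above the counter, rim 7 mm wide): large round one, 92 mm across outside, round recess 78 mm across, for the 62 mm sugar pot. Point: centre of the recess floor; z up.
- dish_seat (a point): Fixed bamboo holder, 10 mm high over all, with a recess 6 mm deep (darker floor 4 mm above the counter, rim 7 mm wide): square one, 88 x 88 mm outside, recess 74 x 74 mm, for the 58 mm square dish. Point: centre of the recess floor; x and y square to its sides, z up. The dish must be turned square with it, any of the four ways round.
- caddy_seat (a point): Fixed bamboo holder, 10 mm high over all, with a recess 6 mm deep (darker floor 4 mm above the counter, rim 7 mm wide): oblong one, 114 x 70 mm outside, recess 100 mm (its x) by 56 mm (its y), for the 84 x 40 mm caddy. Point: centre of the recess floor; z up. The caddy's length must lie along the recess, either way round.
- syrup_mid (a point): Amber glass syrup bottle, 54 mm across, 145 mm tall, loose, standing among the other things; it is to be left alone. Point: on its axis half-way up (72.5 mm above the counter). A white bowl (96 mm across, 45 mm high) and a low stack of white saucers (100 mm across, 24 mm high), not listed here, also stand among the things, which are all spaced 12 cm or more apart, centre to centre; the taller goods stand outside the work area, at the counter's far edge and sides.
Not all that is in view belongs to the job. Leave any blue or yellow look-alike of the part that bears dish_mid alone. Leave any red look-alike of the part that bears dish_seat alone.

How it is judged:
By the outcome, as a careful person would: the job done as asked, in the order asked, and still so for the second after the job is handed in, with the robot touching nothing.
It also fails if it takes over 120 s, if anything falls off the work surface, if the arm or the gripper's body presses on something with over 40 N, if the wrist force passes 120 N, or if a joint passes its speed limit or range.

## Robot

A 6-joint arm with a two-finger parallel gripper is mounted at the origin on the work surface. World frame = base frame: x ahead of the robot, y to its left, z up, the work surface at z = 0. Lengths are in m, angles in rad, forces in N, time in s.
With the tool pointing down it reaches from about 0.25 to 0.775 m from the base axis. Payload 8.9 kg.
Tool frame: the origin (TCP) lies at the very end of the fingers, on their centre line; the grasp point (between the pads) lies arm.pinch_z behind it (arm.pinch_z is the distance from the TCP to the grasp point, in m); z points along the fingers, y is the line along which they close (so a half turn about z gives the same grasp; the last joint's range is limited). The gripper opens to 85 mm and grips with 20 to 120 N. Pads are 22 mm wide; open, the fingers measure 114 mm over their backs; the gripper's body (76 mm by 85 mm) begins 54 mm behind the grasp point. The pads swing forward as they close: fully open they stand 13 mm farther back than shut.
Start: joints at [-1.449, 0.291, -0.153, 1.127, 0, 1.431], TCP at [0.135, -0.507, 0.199] pointing down, gripper open.
Joint ranges: [-2.52, 2.52], [-0.91, 1.74], [-1.3, 1.37], [-1.96, 2.02], [-1.52, 1.47], [-3.14, 3.14]. Speed limits (rad/s): [2.22, 2.22, 2.79, 3.14, 3.14, 3.14].

## Interface

Orientations are given as a 3x3 rotation matrix whose columns are the frame's x, y, z axes.
In Python, from station import status, viewer, arm gives the robot as it stands.
- The arm moves only by the tool apply_moves, never from a script. Its argument "plan" is a list that holds one entry, the list of rows, each a list of 7 numbers: the turn, a rotation vector about the tool's x, y, z in rad, then the shift along the tool's x, y, z in mm, then the gripper's target within -1 to 1 (shut at 1, half-way at 0, fully open at -1). A call has 1 to 20 rows; each row is the pose to reach, as a shift and turn from the pose commanded when the call began, along the tool's axes at that moment; what a row does not reach only later rows make up. A row lasts 1/12 s, in which the tool goes at most 41.7 mm and 7.16 degrees, less where a joint would pass 70% of its speed; a pose out of reach is approached as far as the arm can. A call with a gripper value outside its range is refused whole. The fingers move at their own pace and stop on an object; "force" is the grip in N (left out, the last holds). Time passes only in rows, so rows that repeat a pose let the fingers close. It gives the time, the measured TCP pose, the force, the opening and the grip force at its end, in the units of the state.
- status.get_state(): the state, without advancing time (a new reading comes with each control period).
- viewer.grab_frame(name): name is "side" or "top"; returns the picture (400x640x3 uint8, red, green, blue); there is no depth.
- viewer.calibration(name): a dict with "fx", "fy", "cx", "cy" (pixels), "eye" and "attitude" of the camera in the world. Camera axes: x right, y down, z forward; pixel columns grow to the right and rows downward; lengths in m; the calibration is good to about 2 mm. A picture is of the moment at which its call begins. calibration takes no time and is no camera call.
- arm.close_job(): hands the job in; it is judged then, once.
The state is a dict: "time": time; "joints": joint angles; "joint_vel": joint speeds; "joint_torque": joint torques, N m; "tool_pos": TCP position; "eef_rot": TCP orientation; "wrist_force": force on the tool from outside, world axes, zero at the start; "torque": the same for the moment, N m; "width": opening from 0.0 (shut) to 1.0 (fully open); "gripper_force": force on a finger pad.
Only numpy, scipy, OpenCV 4.12 (cv2) and the standard library are available. Lean on these libraries where they do the work, as an engineer would, in place of code of your own. Each camera call takes 0.05 s, during which the arm holds its last target. There are 200 camera calls.

## Working session

There is one attempt and no reset: what is moved stays moved. The work goes in short steps, Python scripts to look and compute and a tool call to move; the robot and the scene stay as the last step left them, time stands still between calls to the robot, and variables do not carry over. Pictures are saved under pics/ and viewed, at most 14 in all, crops included, and the job is handed in when it is done.

Besides the shell and the picture viewer there is one more tool, called after "Call:" as a command line: name --argument value ..., lists and objects as JSON in quotes. apply_moves: Moves the arm, as the interface text tells. Its arguments: {"type":"object","properties":{"plan":{"type":"array","items":{"type":"array","items":{"type":"array","items":{"type":"number"}}}},"force":{"type":"number"}},"required":["plan"]}

```bash
mkdir -p pics; ls; python3 - <<'E'
from station import status, viewer, arm
import cv2,numpy as np
print(status.get_state(), arm.pinch_z)
for n in("top","side"):
    print(n,viewer.calibration(n)); cv2.imwrite(f"pics/{n}0.png",viewer.grab_frame(n)[:,:,::-1])
E
```

```text
pics
{'time': 0.0, 'joints': array([-1.44929904e+00,  2.91288170e-01, -1.54124555e-01,  1.12669447e+00,
        2.95930410e-06,  1.43150325e+00]), 'joint_vel': array([ 4.55228213e-06,  7.41925690e-05, -1.26287999e-04, -1.35617648e-03,
       -5.91019152e-04, -2.89237762e-04]), 'joint_torque': array([-1.67370727e-03, -5.37144756e+01,  3.31368542e+01,  1.60669175e-02,
       -2.17792240e-04,  6.68857140e-06]), 'tool_pos': array([ 0.13531795, -0.50676638,  0.19822889]), 'eef_rot': array([[ 9.66186504e-01,  2.57844169e-01, -1.55937584e-04],
       [ 2.57844150e-01, -9.66185645e-01,  1.30156101e-03],
       [ 1.84935262e-04, -1.29775828e-03, -9.99999141e-01]]), 'wrist_force': array([ 0.84825261,  0.68116977, -0.60906371]), 'torque': array([-0.03192541, -0.01813199,  0.03420952]), 'gripper_force': 0.0, 'width': 1.000128181635659} 0.0187
top {'fx': 506.03685615911263, 'fy': 506.03685615911263, 'cx': 312.5786470541397, 'cy': 199.5045407399873, 'eye': array([0.3525818 , 0.03159824, 1.62601113]), 'attitude': array([[-0.01956966, -0.99624664,  0.08431886],
       [-0.99979869,  0.01912615, -0.00606456],
       [ 0.0044291 , -0.08442057, -0.99642037]])}
side {'fx': 477.62467379239257, 'fy': 477.62467379239257, 'cx': 322.770635242009, 'cy': 206.54609088974672, 'eye': array([-0.06179946,  0.96363455,  0.73174165]), 'attitude': array([[-0.86973077, -0.26984977,  0.41321845],
       [-0.49299211,  0.43608328, -0.75285467],
       [ 0.02296001, -0.85849431, -0.51230885]])}
```

View pics/top0.png

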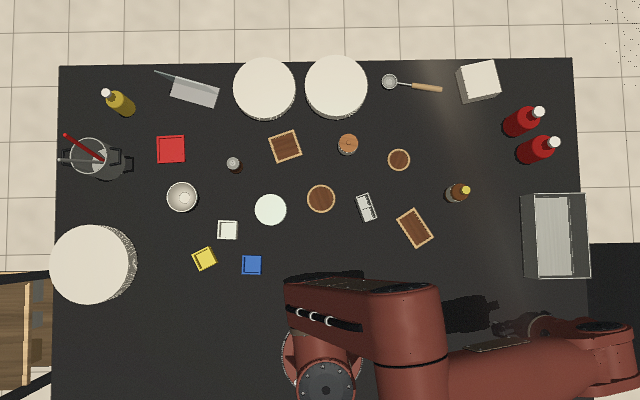

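View pics/side0.png

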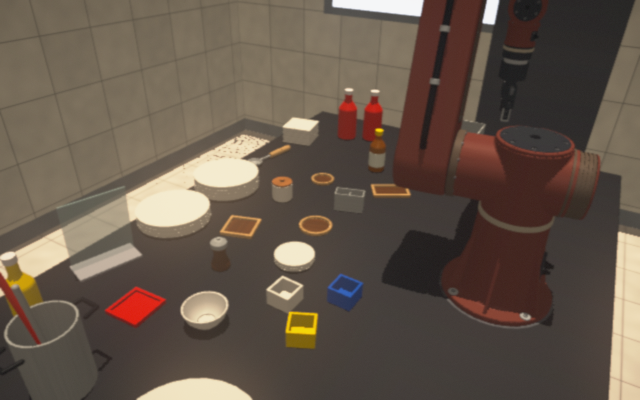

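The top view shows the mill (234,163), pot (348,145), white dish (227,230), caddy (366,207), mill seat (399,159), pot seat (321,198), dish seat (285,147), caddy seat (414,228) and syrup (458,193). I'll fit the known shapes' silhouettes in both cameras.

```bash
cat > h.py <<'E'
from station import status, viewer, arm
import cv2,numpy as np
from scipy.optimize import minimize
C={n:viewer.calibration(n) for n in("top","side")}
def proj(n,P):
    c=C[n]; q=(np.atleast_2d(P)-c["eye"])@c["attitude"]
    return np.c_[c["fx"]*q[:,0]/q[:,2]+c["cx"],c["fy"]*q[:,1]/q[:,2]+c["cy"]]
def ray(n,uv,z):
    c=C[n]; d=c["attitude"]@[(uv[0]-c["cx"])/c["fx"],(uv[1]-c["cy"])/c["fy"],1]
    return (c["eye"]+d*(z-c["eye"][2])/d[2])[:2]
t=np.linspace(0,2*np.pi,40,endpoint=False)
def cyl(*rz): return np.vstack([np.c_[r*np.cos(t),r*np.sin(t),0*t+z] for r,z in rz])
def box(a,b,z0,z1): return np.array([[x*a/2,y*b/2,z] for x in(-1,1) for y in(-1,1) for z in(z0,z1)])
M=dict(mill=(cyl((.023,0),(.020,.078)),(234,163),0),pot=(cyl((.031,0),(.031,.052)),(348,145),0),
 dish=(box(.058,.058,0,.04),(227,230),1),caddy=(box(.084,.04,0,.056),(366,207),1),
 mill_seat=(cyl((.037,0),(.037,.01)),(399,159),0),pot_seat=(cyl((.046,0),(.046,.01)),(321,198),0),
 dish_seat=(box(.088,.088,0,.01),(285,147),1),caddy_seat=(box(.114,.07,0,.01),(414,228),1))
def place(m,p):
    c,s=np.cos(p[2]),np.sin(p[2]); return m@np.array([[c,s,0],[-s,c,0],[0,0,1]])+[p[0],p[1],0]
K=4
def mask(im,roi,K=K):
    x0,y0,w=roi; g=cv2.resize(im[y0:y0+w,x0:x0+w],None,fx=K,fy=K,interpolation=cv2.INTER_CUBIC)
    return g
def fit(n,im,name,p0,w=34):
    m,_,sq=M[name]; u=proj(n,place(m,p0)).mean(0); x0,y0=(u-w).astype(int).clip(0)
    g=mask(im,(x0,y0,2*w)).astype(float); bg=np.median(g.reshape(-1,3),0); d=np.abs(g-bg).max(2)
    yy,xx=np.mgrid[:d.shape[0],:d.shape[1]]
    def pen(p):
        h=cv2.convexHull(proj(n,place(m,p)).astype(np.float32)); h=(h-[x0,y0]+.5)*K-.5
        S=np.zeros(d.shape,np.uint8); cv2.fillConvexPoly(S,np.round(h*16).astype(np.int32),1,cv2.LINE_8,4); return S
    T=(d>22).astype(np.uint8); T=cv2.morphologyEx(T,cv2.MORPH_CLOSE,np.ones((9,9)))
    nl,L,st,ce=cv2.connectedComponentsWithStats(T)
    S0=pen(p0); k=1+np.argmax([(S0[L==i]).sum() for i in range(1,nl)]); cs,_=cv2.findContours((L==k).astype(np.uint8),0,2); T=np.zeros_like(T); cv2.drawContours(T,cs,-1,1,-1)
    f=lambda p:1-(pen(p)&T).sum()/(pen(p)|T).sum()
    best=None
    for a in (np.arange(0,np.pi,.4) if sq else [0]):
        s=np.array([p0[0],p0[1],a]); sx=[s]+[s+e for e in np.diag([.01,.01,.2])]
        r=minimize(f,s,method="Nelder-Mead",options=dict(initial_simplex=sx,xatol=1e-4,fatol=1e-5))
        if best is None or r.fun<best.fun: best=r
    return best.x,best.fun
E
python3 - <<'E'
from h import *
im={n:cv2.imread(f"pics/{n}0.png") for n in C}
for k,(m,uv,_) in M.items():
    p0=[*ray("top",uv,m[:,2].max()/2),0]
    for n in C:
        try:
            p,f=fit(n,im[n],k,p0); print(k,n,np.round(p[:2]*1000,1),round(np.degrees(p[2]),1),"1-IoU",round(f,3))
            if n=="top":p0=p
        except Exception as e: print(k,n,e)
E
python3 - <<'E'
import cv2
i=cv2.imread('pics/top0.png');cv2.imwrite('pics/z.png',cv2.resize(i[125:275,205:465],None,fx=3,fy=3,interpolation=2))
E
```

```text
mill top [602.5 268. ] 13.1 1-IoU 0.063
mill side [658.  132.6] 39.9 1-IoU 0.579
pot top [663.4 -92.7] 0.8 1-IoU 0.064
pot side [ 669.2 -103.5] 6.6 1-IoU 0.064
dish top [398.7 294.4] 178.6 1-IoU 0.094
dish side [399.  290.2] 87.3 1-IoU 0.352
caddy top [ 460.5 -144.1] 197.1 1-IoU 0.109
caddy side [ 465.7 -159.1] 32.1 1-IoU 0.497
mill_seat top [ 614.9 -258.2] 4.9 1-IoU 0.032
mill_seat side [ 617.  -263.3] 4.0 1-IoU 0.05
pot_seat top [493.3  -3.9] 7.2 1-IoU 0.043
pot_seat side [494.2  -8.1] 10.6 1-IoU 0.034
dish_seat top [665.6 109.4] 19.3 1-IoU 0.068
dish_seat side [667.9 104.2] 17.4 1-IoU 0.204
caddy_seat top [ 393.  -302.5] 31.8 1-IoU 0.054
caddy_seat side [ 394.1 -307.3] 211.8 1-IoU 0.465
```

View pics/z.png

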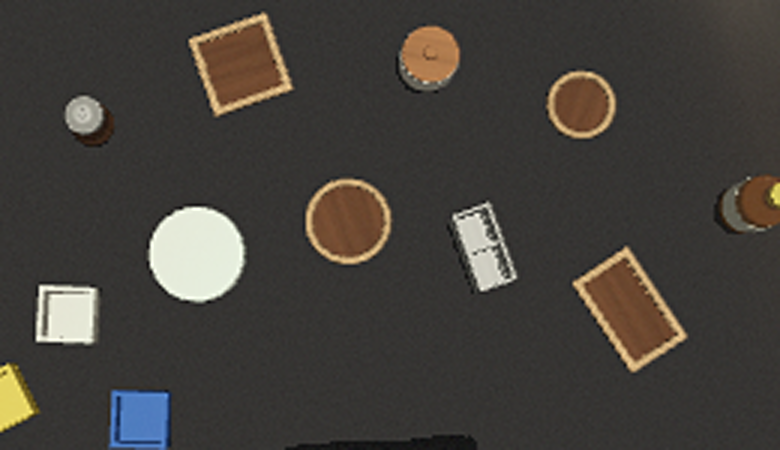

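```bash
cat >> h.py <<'E'
def go(X,Y,Z,psi,frm=None):
    s=status.get_state(); R=s["eef_rot"]; p=s["tool_pos"]*1000
    a=np.arctan2(R[1,0],R[0,0])
    d=R.T@(np.array([X,Y,Z])-p); turn=-((np.radians(psi)-a+np.pi)%(2*np.pi)-np.pi)
    print("pos",np.round(p,1),"psi",round(np.degrees(a),1),"w",round(s["width"]*85,1),"-> rz",round(turn,3),"shift",np.round(d,1))
E
python3 - <<'E'
from h import *
im=cv2.imread("pics/top0.png")
print("caddy top",ray("top",(484/3+204.7,246/3+124.7),.056), "mill cap",ray("top",(85/3+204.7,114/3+124.7),.08),"pot lid",ray("top",(430.5/3+204.7,54.5/3+124.7),.054),"dish",ray("top",(67/3+204.7,314.5/3+124.7),.04))
go(461,-146.5,120,17)
P=dict(mill=(603,266,0),pot=(666,-97,0),dish=(399.5,292,-1.5),caddy=(461,-146.5,17.1),mill_seat=(616,-260.7,0),pot_seat=(493.8,-6,0),dish_seat=(666.7,106.8,18.3),caddy_seat=(393.5,-305,31.8))
out=[]
for n,(x0,y0,w,h,k) in dict(top=(205,120,215,135,3.7),side=(190,140,230,170,3.4)).items():
    g=cv2.imread(f"pics/{n}0.png")[y0:y0+h,x0:x0+w]; g=cv2.resize(g,None,fx=k,fy=k,interpolation=2)
    for q,(x,y,a) in P.items():
        m=place(M[q][0],(x/1e3,y/1e3,np.radians(a))); hh=cv2.convexHull(proj(n,m).astype(np.float32))
        cv2.polylines(g,[np.round(((hh-[x0,y0]+.5)*k)).astype(int)],True,(0,255,0),1)
    cv2.imwrite(f"pics/ov_{n}.png",g)
E
```

```text
caddy top [ 0.45978243 -0.14380873] mill cap [0.60196666 0.265152  ] pot lid [ 0.66238528 -0.09360673] dish [0.39769864 0.29127463]
pos [ 135.3 -506.8  198.3] psi 14.9 w 84.7 -> rz -0.036 shift [ 407.6 -264.1   78.7]
```

View pics/ov_top.png

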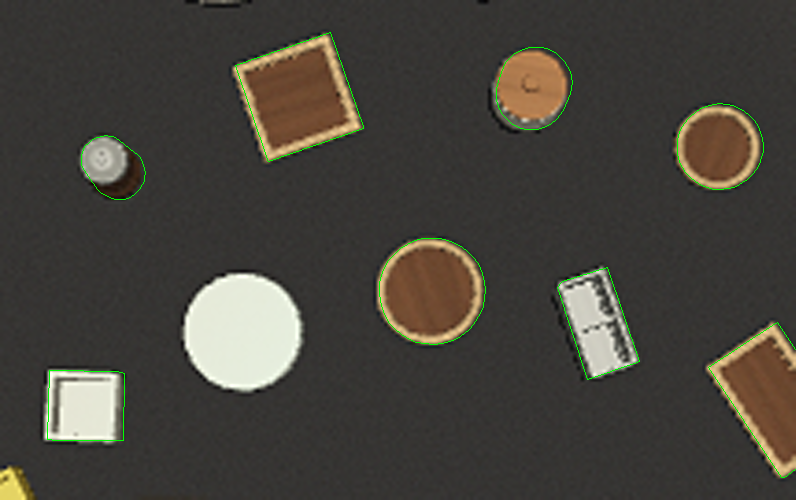

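View pics/ov_side.png

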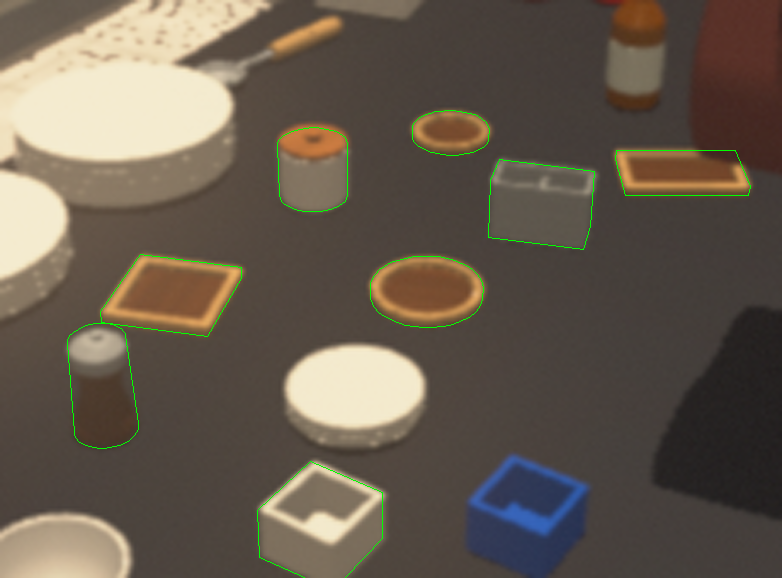

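The outlines fit in both views to within about 3 mm. The pot sits slightly more toward +y, at about (664,-95). I'll start with the caddy.

Call:
apply_moves --plan '[[[0,0,-0.036,407,-265,78,-1],[0,0,-0.036,407,-265,78,-1],[0,0,-0.036,407,-265,78,-1],[0,0,-0.036,407,-265,78,-1],[0,0,-0.036,407,-265,78,-1],[0,0,-0.036,407,-265,78,-1],[0,0,-0.036,407,-265,78,-1],[0,0,-0.036,407,-265,78,-1],[0,0,-0.036,407,-265,78,-1],[0,0,-0.036,407,-265,78,-1],[0,0,-0.036,407,-265,78,-1],[0,0,-0.036,407,-265,78,-1],[0,0,-0.036,407,-265,78,-1],[0,0,-0.036,407,-265,78,-1],[0,0,-0.036,407,-265,78,-1],[0,0,-0.036,407,-265,78,-1],[0,0,-0.036,407,-265,78,-1]]]' --force 30

```text
time: 1.52
tool_pos: [0.4598, -0.1472, 0.121]
eef_rot: [[0.957, 0.291, 0.0], [0.291, -0.957, -0.0], [-0.0, 0.0, -1.0]]
wrist_force: [-0.6, -0.2, 0.6]
width: 1.002
gripper_force: 0.0
```

```bash
python3 - <<'E'
from h import *
go(460.7,-145.5,20,17.1)
a=viewer.grab_frame("side")[100:260,280:440,::-1];b=viewer.grab_frame("top")[130:290,280:440,::-1]
cv2.imwrite("pics/c1.png",cv2.resize(np.hstack([a,b]),None,fx=2.5,fy=2.5,interpolation=2))
E
```

```text
pos [ 459.8 -147.2  121. ] psi 16.9 w 85.2 -> rz -0.003 shift [  1.4  -1.4 101. ]
```

View pics/c1.png

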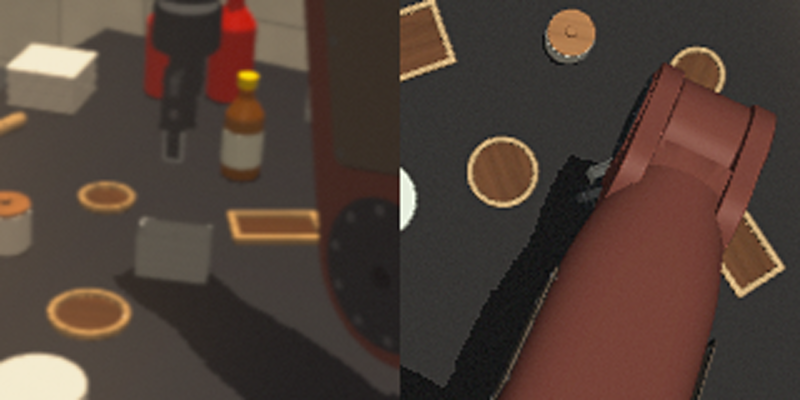

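The side view shows the fingers directly above the caddy (crop ~(175,250)), lined up with it; the top view is hidden by the arm. I'll descend and grip.

Call:
apply_moves --plan '[[[0,0,-0.003,1,-1,35,-1],[0,0,-0.003,1,-1,70,-1],[0,0,-0.003,1,-1,101,-1],[0,0,-0.003,1,-1,101,-1],[0,0,-0.003,1,-1,101,-1],[0,0,-0.003,1,-1,101,1],[0,0,-0.003,1,-1,101,1],[0,0,-0.003,1,-1,101,1],[0,0,-0.003,1,-1,101,1],[0,0,-0.003,1,-1,101,1],[0,0,-0.003,1,-1,101,1],[0,0,-0.003,1,-1,101,1],[0,0,-0.003,1,-1,101,1],[0,0,-0.003,1,-1,101,1],[0,0,-0.003,1,-1,101,1],[0,0,-0.003,1,-1,101,1]]]' --force 30

```text
time: 2.95
tool_pos: [0.4619, -0.1453, 0.0213]
eef_rot: [[0.955, 0.296, 0.002], [0.296, -0.955, -0.001], [0.002, 0.001, -1.0]]
wrist_force: [-1.7, 1.6, 10.7]
width: 0.443
gripper_force: 29.0
```

```bash
python3 - <<'E'
from h import *
go(393.5,-305,70,31.8);go(393.5,-305,25,31.8)
print(status.get_state()["gripper_force"])
E
```

```text
pos [ 461.9 -145.3   21.3] psi 17.2 w 37.7 -> rz -0.255 shift [-112.5  132.4  -48.8]
pos [ 461.9 -145.3   21.3] psi 17.2 w 37.7 -> rz -0.255 shift [-112.6  132.3   -3.8]
28.97274724789895
```

Call:
apply_moves --plan '[[[0,0,0,0,0,-30,1],[0,0,0,0,0,-55,1],[0,0,-0.1,-40,45,-55,1],[0,0,-0.2,-75,88,-55,1],[0,0,-0.255,-112,132,-55,1],[0,0,-0.255,-112,132,-55,1],[0,0,-0.255,-112,132,-55,1],[0,0,-0.255,-112,132,-55,1],[0,0,-0.255,-112,132,-55,1],[0,0,-0.255,-112,132,-55,1]]]'

```text
time: 3.78
tool_pos: [0.3931, -0.3032, 0.0749]
eef_rot: [[0.85, 0.527, -0.0], [0.527, -0.85, 0.001], [0.0, -0.001, -1.0]]
wrist_force: [0.2, 0.5, -0.8]
width: 0.431
gripper_force: 30.9
```

```bash
python3 - <<'E'
from h import *
go(393.5,-305,27,31.8)
a=viewer.grab_frame("side")[120:240,320:480,::-1];b=viewer.grab_frame("top")[180:300,340:500,::-1]
cv2.imwrite("pics/c2.png",cv2.resize(np.hstack([a,b]),None,fx=2.5,fy=2.5,interpolation=2))
E
```

```text
pos [ 393.1 -303.2   74.9] psi 31.8 w 36.6 -> rz 0.0 shift [-0.6  1.8 47.9]
```

View pics/c2.png

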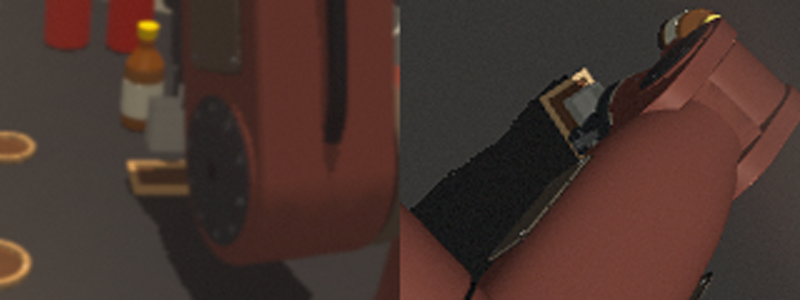

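Call:
apply_moves --plan '[[[0,0,0,0,1,20,1],[0,0,0,0,1,36,1],[0,0,0,0,1,44,1],[0,0,0,0,1,49,1],[0,0,0,0,1,51,1],[0,0,0,0,1,51,1],[0,0,0,0,1,51,1]]]'

```text
time: 4.47
tool_pos: [0.3933, -0.3033, 0.0248]
eef_rot: [[0.849, 0.528, -0.0], [0.528, -0.849, 0.002], [0.001, -0.002, -1.0]]
wrist_force: [-2.6, 7.1, 14.7]
width: 0.429
gripper_force: 45.0
```

```bash
python3 - <<'E'
from h import *
go(393.5,-305,25,31.8); print(status.get_state()["wrist_force"])
a=viewer.grab_frame("side")[120:240,320:480,::-1];b=viewer.grab_frame("top")[180:300,340:500,::-1]
cv2.imwrite("pics/c3.png",cv2.resize(np.hstack([a,b]),None,fx=2.5,fy=2.5,interpolation=2))
E
```

```text
pos [ 393.3 -303.3   24.8] psi 31.9 w 36.4 -> rz 0.001 shift [-0.7  1.5 -0.2]
[-2.603241    7.09639111 14.73834722]
```

Call:
apply_moves --plan '[[[0,0,0,0,0,-1,-1],[0,0,0,0,0,-1,-1],[0,0,0,0,0,-1,-1],[0,0,0,0,0,-1,-1],[0,0,0,0,0,-1,-1],[0,0,0,0,0,-1,-1],[0,0,0,0,0,-35,-1],[0,0,0,0,0,-75,-1],[0,0,0,0,0,-110,-1],[0,0,0,0,0,-110,-1]]]'

```text
time: 5.4
tool_pos: [0.3962, -0.3079, 0.14]
eef_rot: [[0.85, 0.527, 0.006], [0.527, -0.85, -0.007], [0.002, 0.009, -1.0]]
wrist_force: [0.4, -0.8, 0.2]
width: 1.006
gripper_force: 0.0
```

```bash
python3 - <<'E'
from h import *
for p in (17,60,105,120,150): go(664.5,-95.5,110,p)
E
```

```text
pos [ 396.2 -307.9  140. ] psi 31.8 w 85.5 -> rz 0.258 shift [339.9 -39.4  30.3]
pos [ 396.2 -307.9  140. ] psi 31.8 w 85.5 -> rz -0.492 shift [339.9 -39.4  30.3]
pos [ 396.2 -307.9  140. ] psi 31.8 w 85.5 -> rz -1.278 shift [339.9 -39.4  30.3]
pos [ 396.2 -307.9  140. ] psi 31.8 w 85.5 -> rz -1.54 shift [339.9 -39.4  30.3]
pos [ 396.2 -307.9  140. ] psi 31.8 w 85.5 -> rz -2.063 shift [339.9 -39.4  30.3]
```

Call:
apply_moves --plan '[[[0,0,0,340,-39,30,-1],[0,0,0,340,-39,30,-1],[0,0,0,340,-39,30,-1],[0,0,0,340,-39,30,-1],[0,0,0,340,-39,30,-1],[0,0,0,340,-39,30,-1],[0,0,0,340,-39,30,-1],[0,0,0,340,-39,30,-1],[0,0,0,340,-39,30,-1],[0,0,0,340,-39,30,-1],[0,0,0,340,-39,30,-1],[0,0,0,340,-39,30,-1],[0,0,0,340,-39,30,-1]]]'

```text
time: 6.48
tool_pos: [0.661, -0.094, 0.1041]
eef_rot: [[0.851, 0.525, -0.0], [0.525, -0.851, -0.0], [-0.0, -0.0, -1.0]]
wrist_force: [0.2, 0.6, 0.4]
width: 0.999
gripper_force: 0.0
```

```bash
python3 - <<'E'
from h import *
go(664.5,-95.5,11,31.8)
a=viewer.grab_frame("side")[120:240,230:390,::-1];b=viewer.grab_frame("top")[150:270,340:500,::-1]
cv2.imwrite("pics/c4.png",cv2.resize(np.hstack([a,b]),None,fx=2.5,fy=2.5,interpolation=2))
E
```

```text
pos [661.  -94.  104.1] psi 31.7 w 84.9 -> rz -0.002 shift [ 2.2  3.1 93.1]
```

View pics/c4.png

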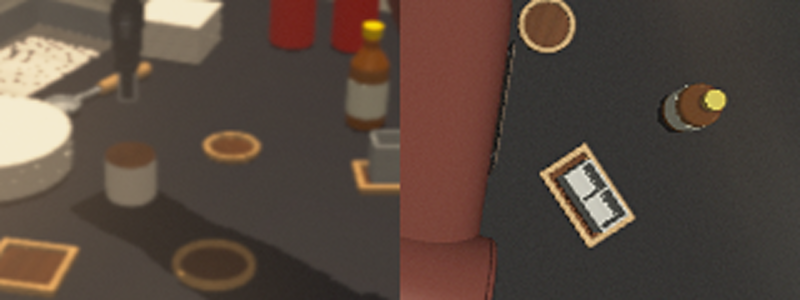

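The caddy lies inside its recess and is aligned with it (crop (590,195)). The fingers are over the pot (130,160). I'll go down onto it.

Call:
apply_moves --plan '[[[0,0,0,2,3,30,-1],[0,0,0,2,3,65,-1],[0,0,0,2,3,93,-1],[0,0,0,2,3,93,-1],[0,0,0,2,3,93,-1],[0,0,0,2,3,93,1],[0,0,0,2,3,93,1],[0,0,0,2,3,93,1],[0,0,0,2,3,93,1],[0,0,0,2,3,93,1],[0,0,0,2,3,93,1],[0,0,0,2,3,93,1],[0,0,0,2,3,93,1],[0,0,0,2,3,93,1]]]' --force 35

```text
time: 7.75
tool_pos: [0.6667, -0.0944, 0.0138]
eef_rot: [[0.85, 0.527, 0.004], [0.527, -0.85, -0.001], [0.003, 0.002, -1.0]]
wrist_force: [-2.7, 0.9, 8.6]
width: 0.682
gripper_force: 37.2
```

```bash
python3 - <<'E'
from h import *
go(493.8,-6,75,31.8)
E
```

```text
pos [666.7 -94.4  13.8] psi 31.8 w 58.0 -> rz -0.0 shift [-100.2 -166.1  -61.8]
```

Call:
apply_moves --plan '[[[0,0,0,0,0,-30,1],[0,0,0,0,0,-60,1],[0,0,0,-20,-33,-60,1],[0,0,0,-40,-66,-60,1],[0,0,0,-60,-100,-60,1],[0,0,0,-80,-133,-60,1],[0,0,0,-98,-166,-60,1],[0,0,0,-98,-166,-60,1],[0,0,0,-98,-166,-60,1],[0,0,0,-98,-166,-60,1],[0,0,0,-98,-166,-60,1]]]'

```text
time: 8.67
tool_pos: [0.4964, -0.0054, 0.0718]
eef_rot: [[0.85, 0.526, 0.003], [0.526, -0.85, -0.001], [0.002, 0.002, -1.0]]
wrist_force: [0.7, 0.3, -2.4]
width: 0.68
gripper_force: 46.8
```

```bash
python3 - <<'E'
from h import *
go(493.8,-6,15,31.8)
a=viewer.grab_frame("side")[140:260,230:390,::-1];b=viewer.grab_frame("top")[120:240,240:400,::-1]
cv2.imwrite("pics/c5.png",cv2.resize(np.hstack([a,b]),None,fx=2.5,fy=2.5,interpolation=2))
E
```

```text
pos [496.4  -5.4  71.8] psi 31.8 w 57.8 -> rz -0.001 shift [-2.7 -1.  56.8]
```

View pics/c5.png

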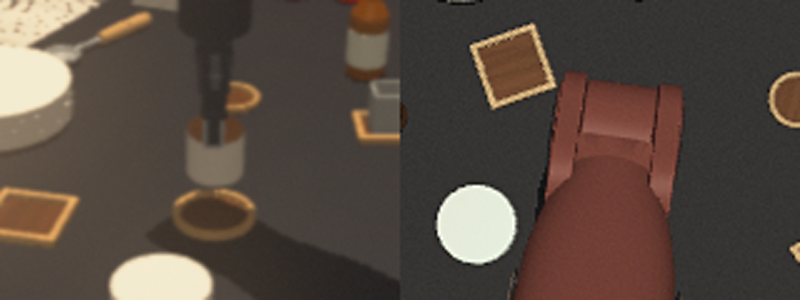

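Call:
apply_moves --plan '[[[0,0,0,-2.5,-1,20,1],[0,0,0,-2.5,-1,38,1],[0,0,0,-2.5,-1,47,1],[0,0,0,-2.5,-1,52,1],[0,0,0,-2.5,-1,55,1],[0,0,0,-2.5,-1,57,1],[0,0,0,-2.5,-1,57,1],[0,0,0,-2.5,-1,57,1]]]'

```text
time: 9.43
tool_pos: [0.4914, -0.0055, 0.0176]
eef_rot: [[0.85, 0.527, 0.0], [0.527, -0.85, -0.001], [-0.0, 0.001, -1.0]]
wrist_force: [-21.0, 2.3, 57.8]
width: 0.677
gripper_force: 58.9
```

Call:
apply_moves --plan '[[[0,0,0,0,0,-1,-1],[0,0,0,0,0,-1,-1],[0,0,0,0,0,-1,-1],[0,0,0,0,0,-1,-1],[0,0,0,0,0,-1,-1],[0,0,0,0,0,-1,-1],[0,0,0,0,0,-35,-1],[0,0,0,0,0,-75,-1],[0,0,0,0,0,-115,-1],[0,0,0,0,0,-115,-1],[0,0,0,0,0,-115,-1]]]'

```text
time: 10.35
tool_pos: [0.4937, -0.0056, 0.1309]
eef_rot: [[0.85, 0.527, 0.004], [0.527, -0.85, -0.001], [0.003, 0.003, -1.0]]
wrist_force: [-0.7, 0.2, -0.3]
width: 1.002
gripper_force: 0.0
```

```bash
python3 - <<'E'
from h import *
go(603,266,120,88.5);go(399.5,292,120,88.5)
E
```

```text
pos [493.7  -5.6 130.9] psi 31.8 w 85.2 -> rz -0.99 shift [ 235.9 -173.3   11.2]
pos [493.7  -5.6 130.9] psi 31.8 w 85.2 -> rz -0.99 shift [  76.7 -302.6   10.3]
```

Call:
apply_moves --plan '[[[0,0,-0.12,10,-38,0,-1],[0,0,-0.24,20,-76,0,-1],[0,0,-0.36,29,-114,0,-1],[0,0,-0.48,39,-152,0,-1],[0,0,-0.6,48,-190,0,-1],[0,0,-0.72,58,-228,5,-1],[0,0,-0.84,68,-266,10,-1],[0,0,-0.96,77,-302,20,-1],[0,0,-0.99,77,-302,30,-1],[0,0,-0.99,77,-302,30,-1],[0,0,-0.99,77,-302,30,-1],[0,0,-0.99,77,-302,30,-1],[0,0,-0.99,77,-302,30,-1]]]'

```text
time: 11.43
tool_pos: [0.3987, 0.2911, 0.099]
eef_rot: [[0.029, 1.0, 0.0], [1.0, -0.029, -0.0], [-0.0, 0.0, -1.0]]
wrist_force: [-0.5, -0.3, -0.2]
width: 1.004
gripper_force: 0.0
```

```bash
python3 - <<'E'
from h import *
go(399.5,292,11,88.5)
a=viewer.grab_frame("side")[200:340,220:380,::-1];b=viewer.grab_frame("top")[140:280,280:440,::-1]
cv2.imwrite("pics/c6.png",cv2.resize(np.hstack([a,b]),None,fx=2.5,fy=2.5,interpolation=2))
E
```

```text
pos [398.7 291.1  99. ] psi 88.3 w 85.3 -> rz -0.003 shift [ 1.   0.7 88. ]
```

View pics/c6.png

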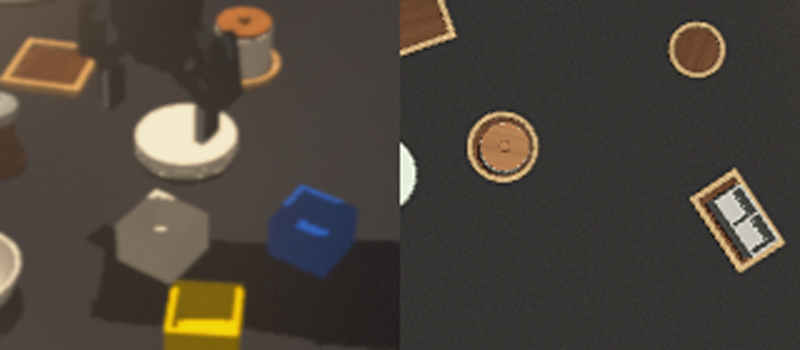

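The pot sits in its recess (crop (503,147)), and the fingers straddle the white dish evenly (crop (162,235)). I'll descend and grip.

Call:
apply_moves --plan '[[[0,0,0,1,1,30,-1],[0,0,0,1,1,65,-1],[0,0,0,1,1,88,-1],[0,0,0,1,1,88,-1],[0,0,0,1,1,88,-1],[0,0,0,1,1,88,1],[0,0,0,1,1,88,1],[0,0,0,1,1,88,1],[0,0,0,1,1,88,1],[0,0,0,1,1,88,1],[0,0,0,1,1,88,1],[0,0,0,1,1,88,1],[0,0,0,1,1,88,1],[0,0,0,1,1,88,1]]]' --force 30

```text
time: 12.7
tool_pos: [0.3991, 0.2929, 0.0108]
eef_rot: [[0.026, 1.0, -0.0], [1.0, -0.026, -0.0], [-0.0, -0.0, -1.0]]
wrist_force: [-0.2, -0.4, -0.1]
width: 0.001
gripper_force: 0.0
```

```bash
python3 - <<'E'
from h import *
go(666.7,106.8,75,108.3)
E
```

```text
pos [399.1 292.9  10.8] psi 88.5 w 0.1 -> rz -0.345 shift [-179.1  272.3  -64.2]
```

```bash
python3 - <<'E'
from h import *
a=viewer.grab_frame("side")[200:360,200:400,::-1];b=viewer.grab_frame("top")[160:320,150:350,::-1]
cv2.imwrite("pics/c7.png",cv2.resize(np.hstack([a,b]),None,fx=2,fy=2,interpolation=2))
E
```

```text
(no output)
```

View pics/c7.png

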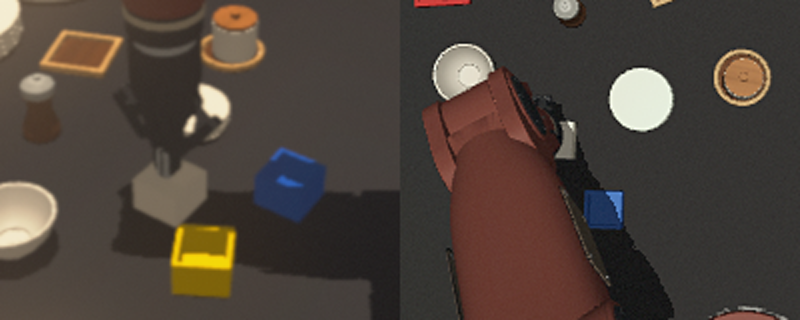

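The fingers shut without catching the dish, which seems not to have moved (top crop (565,140)). I'll lift, step aside and re-measure.

Call:
apply_moves --plan '[[[0,0,0,0,0,-30,1],[0,0,0,0,0,-65,1],[0,0,0,0,0,-100,1],[0,0,0,-40,0,-110,-1],[0,0,0,-80,0,-110,-1],[0,0,0,-120,0,-110,-1],[0,0,0,-160,0,-110,-1],[0,0,0,-200,0,-110,-1],[0,0,0,-240,0,-110,-1],[0,0,0,-270,0,-110,-1],[0,0,0,-270,0,-110,-1],[0,0,0,-270,0,-110,-1],[0,0,0,-270,0,-110,-1]]]'

```text
time: 13.88
tool_pos: [0.3921, 0.0233, 0.1208]
eef_rot: [[0.027, 1.0, -0.0], [1.0, -0.027, 0.0], [0.0, -0.0, -1.0]]
wrist_force: [0.5, 0.9, 0.8]
width: 1.002
gripper_force: 0.0
```

```bash
python3 - <<'E'
from h import *
p0=[.3995,.292,0]
I={n:viewer.grab_frame(n)[:,:,::-1].copy() for n in C}
p,f=fit("top",I["top"],"dish",p0,28); print(np.round(p[:2]*1e3,1),np.degrees(p[2]),f)
out=[]
for k in C:
  for g in (cv2.imread(f"pics/{k}0.png"),I[k]):
    u,v=proj(k,[[.3995,.292,.03]])[0].astype(int); g=cv2.resize(g[v-30:v+30,u-30:u+30],None,fx=5,fy=5,interpolation=2)
    hh=cv2.convexHull(proj(k,place(M["dish"][0],(.3995,.292,np.radians(-1.5)))).astype(np.float32)); 
    cv2.polylines(g,[np.round((hh-[u-30,v-30]+.5)*5).astype(int)],True,(0,255,0),1); out.append(g)
cv2.imwrite("pics/c8.png",np.vstack([np.hstack(out[:2]),np.hstack(out[2:])]))
go(399.5,292,130,88.5)
E
```

```text
[398.  294.5] 88.35875467168619 0.08626992250328991
pos [392.1  24.  120.7] psi 88.6 w 85.0 -> rz 0.002 shift [268.1   0.8  -9.2]
```

View pics/c8.png

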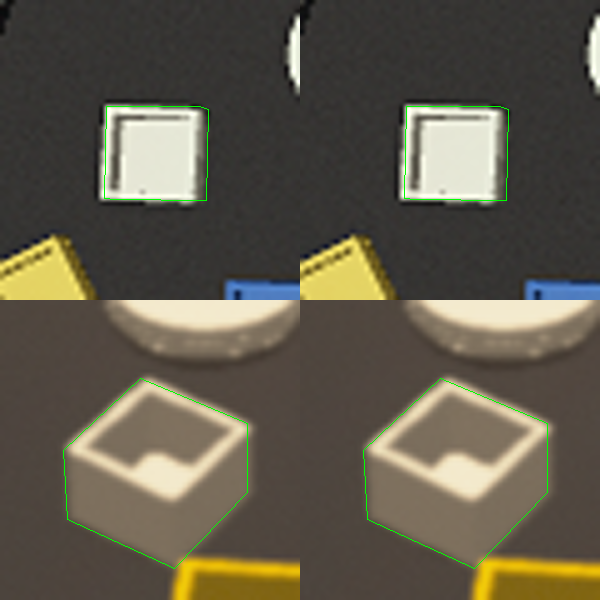

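```bash
python3 - <<'E'
from h import *
for z in (.011,.025,.04,.05): print(z,(proj("side",[[.3991,.2929,z]])[0]-[200,200])*2)
r=proj("side",place(M["dish"][0],(.3995,.292,np.radians(-1.5)))); print((r-[200,200])*2)
g=cv2.imread("pics/c7.png")
print(g[120:200:4,166].sum(1)//3, g[120:200:4,160].sum(1)//3)
E
```

```text
0.011 [167.71533301 194.22837409]
0.025 [167.47784809 184.59999039]
0.04 [167.21979899 174.13786979]
0.05 [167.04565714 167.07761271]
[[203.8810315  195.76034926]
 [203.90328964 168.33532559]
 [174.60800974 226.250194  ]
 [174.04112256 198.27912133]
 [161.88891079 177.51618732]
 [161.11733703 150.38114306]
 [131.60679179 206.54651771]
 [130.20763156 178.86184717]]
[ 46  45  45  46  45  45  44  44  59  85  83  85  84  84  86 104 106 107
 106 108] [ 46  45  44  44  44  44  44  65  67  74  72  70  71  74  91 105 106 106
 108 109]
```

```bash
python3 - <<'E'
from h import *
c,s=.85,.526
for z in (.104,.117,.13,.14): print(z,[np.round((proj("side",[[.661+k*.045*s,-.094-k*.045*c,z]])[0]-[230,120])*2.5) for k in(-1,0,1)])
# c6: spread fingers over dish, tips near (113,105),(207,142)
for z in (.099,.112,.125,.135): print(z,[np.round((proj("side",[[.3987+k*.045,.2911,z]])[0]-[220,200])*2.5) for k in(-1,0,1)])
E
```

```text
0.104 [array([128., 135.]), array([129., 117.]), array([131., 101.])]
0.117 [array([128., 125.]), array([129., 108.]), array([130.,  91.])]
0.13 [array([128., 114.]), array([129.,  98.]), array([130.,  82.])]
0.14 [array([127., 106.]), array([129.,  90.]), array([130.,  74.])]
0.099 [array([204., 181.]), array([159., 163.]), array([116., 147.])]
0.112 [array([204., 168.]), array([159., 151.]), array([115., 135.])]
0.125 [array([204., 156.]), array([159., 139.]), array([115., 122.])]
0.135 [array([204., 146.]), array([158., 129.]), array([114., 113.])]
```

The picture geometry puts the open fingertips about 40 mm above the reported TCP (27 mm when shut). That means the fingers closed over the rim. I'll go back and descend deeper, carefully.

Call:
apply_moves --plan '[[[0,0,0,40,0,0,-1],[0,0,0,80,0,0,-1],[0,0,0,120,0,0,-1],[0,0,0,160,0,0,-1],[0,0,0,200,0,0,-1],[0,0,0,240,0,0,-1],[0,0,0,268,1,0,-1],[0,0,0,268,1,35,-1],[0,0,0,268,1,70,-1],[0,0,0,268,1,100,-1],[0,0,0,268,1,115,-1],[0,0,0,268,1,121,-1],[0,0,0,268,1,121,-1],[0,0,0,268,1,121,-1]]]'

```text
time: 15.15
tool_pos: [0.4001, 0.2917, 0.0003]
eef_rot: [[0.025, 1.0, 0.0], [1.0, -0.025, 0.0], [0.0, 0.0, -1.0]]
wrist_force: [0.5, 0.9, -0.2]
width: 1.0
gripper_force: 0.0
```

```bash
python3 - <<'E'
from h import *
go(399.5,292,-12,88.5)
g=viewer.grab_frame("side")[230:330,230:340,::-1]; g=cv2.resize(g,None,fx=6,fy=6,interpolation=2); 
for z in (0,.02,.04):
  for k in (-1,1):
    u=(proj("side",[[.3995+k*.045,.292,z]])[0]-[230,230]+.5)*6; cv2.circle(g,tuple(u.astype(int)),3,(0,255,0),-1)
cv2.imwrite("pics/c9.png",g)
E
```

```text
pos [4.001e+02 2.917e+02 3.000e-01] psi 88.6 w 85.0 -> rz 0.001 shift [ 0.2 -0.6 12.3]
```

View pics/c9.png

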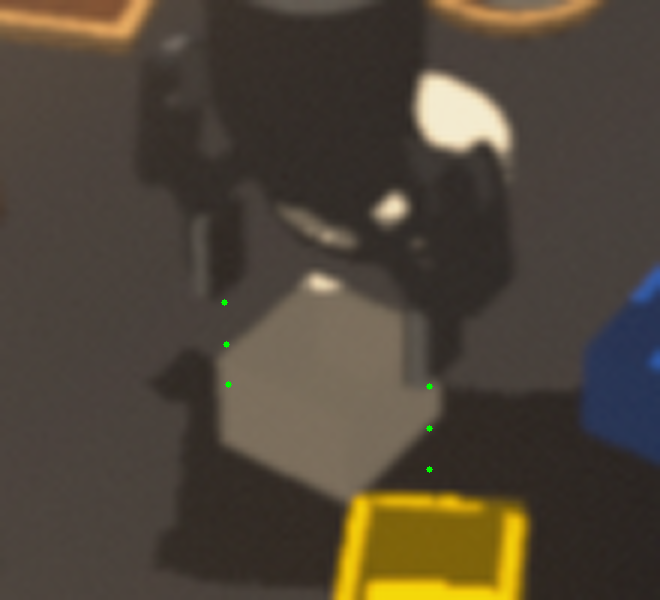

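The picture confirms it: with the TCP at 0, the tips (crop (215,298) and (420,387)) are level with the 40 mm marks. I'll go down 20 mm more and grip.

Call:
apply_moves --plan '[[[0,0,0,0,-0.5,8,-1],[0,0,0,0,-0.5,16,-1],[0,0,0,0,-0.5,20,-1],[0,0,0,0,-0.5,20,-1],[0,0,0,0,-0.5,20,-1],[0,0,0,0,-0.5,20,1],[0,0,0,0,-0.5,20,1],[0,0,0,0,-0.5,20,1],[0,0,0,0,-0.5,20,1],[0,0,0,0,-0.5,20,1],[0,0,0,0,-0.5,20,1],[0,0,0,0,-0.5,20,1],[0,0,0,0,-0.5,20,1],[0,0,0,0,-0.5,20,1]]]' --force 30

```text
time: 16.37
tool_pos: [0.3998, 0.291, -0.0199]
eef_rot: [[0.026, 1.0, 0.0], [1.0, -0.026, 0.0], [0.0, 0.0, -1.0]]
wrist_force: [-0.7, -0.9, 6.2]
width: 0.673
gripper_force: 32.5
```

```bash
python3 - <<'E'
from h import *
go(666.7,106.8,60,108.3)
E
```

```text
pos [399.8 291.  -19.9] psi 88.5 w 57.2 -> rz -0.345 shift [-177.2  271.6  -79.8]
```

Call:
apply_moves --plan '[[[0,0,0,0,0,-35,1],[0,0,0,0,0,-75,1],[0,0,0,0,0,-95,1],[0,0,-0.05,-20,30,-95,1],[0,0,-0.1,-40,60,-95,1],[0,0,-0.15,-60,91,-95,1],[0,0,-0.2,-79,121,-95,1],[0,0,-0.25,-99,151,-95,1],[0,0,-0.3,-119,181,-95,1],[0,0,-0.345,-138,212,-95,1],[0,0,-0.345,-158,242,-95,1],[0,0,-0.345,-177,272,-95,1],[0,0,-0.345,-177,272,-95,1],[0,0,-0.345,-177,272,-95,1],[0,0,-0.345,-177,272,-95,1],[0,0,-0.345,-177,272,-95,1]]]'

```text
time: 17.7
tool_pos: [0.6658, 0.1076, 0.0745]
eef_rot: [[-0.314, 0.949, -0.001], [0.949, 0.314, 0.0], [0.001, -0.001, -1.0]]
wrist_force: [-0.8, 0.4, -1.2]
width: 0.678
gripper_force: 34.3
```

```bash
python3 - <<'E'
from h import *
go(666.7,106.8,-16,108.3); print(status.get_state()["gripper_force"])
# dish in hand: fit in side, foot height = 95+
I=viewer.grab_frame("side")[:,:,::-1].copy()
s=status.get_state(); z=s["tool_pos"][2]+.020
M["held"]=(box(.058,.058,z,z+.04),0,1)
print(z)
for k in("dish_seat",):
    try: print(k,fit("side",I,k,[.6667,.1068,0],30))
    except Exception as e: print(e)
print(fit("side",I,"held",[.6667,.1068,0],30))
E
```

```text
pos [665.8 107.6  74.5] psi 108.3 w 57.6 -> rz 0.0 shift [-1.1  0.7 90.5]
34.33361828327179
0.09474641113091338
dish_seat (array([0.66495068, 0.10471593, 1.93762197]), np.float64(0.5329605650382578))
(array([0.68920095, 0.11156098, 1.50058224]), np.float64(0.663537783802101))
```

Call:
apply_moves --plan '[[[0,0,0,-1,1,35,1],[0,0,0,-1,1,65,1],[0,0,0,-1,1,80,1],[0,0,0,-1,1,85,1],[0,0,0,-1,1,88,1],[0,0,0,-1,1,89,1],[0,0,0,-1,1,90,1],[0,0,0,-1,1,90,1],[0,0,0,-1,1,90,1]]]'

```text
time: 18.5
tool_pos: [0.669, 0.1064, -0.014]
eef_rot: [[-0.314, 0.95, 0.002], [0.95, 0.314, 0.0], [-0.0, 0.002, -1.0]]
wrist_force: [0.6, 0.4, -2.3]
width: 0.671
gripper_force: 34.2
```

Call:
apply_moves --plan '[[[0,0,0,-0.5,-1.5,1,1],[0,0,0,-0.5,-1.5,2,1],[0,0,0,-0.5,-1.5,2,1]]]'

```text
time: 18.75
tool_pos: [0.6674, 0.1052, -0.0158]
eef_rot: [[-0.314, 0.95, 0.001], [0.95, 0.314, -0.0], [-0.001, 0.001, -1.0]]
wrist_force: [-1.9, -0.4, 8.5]
width: 0.673
gripper_force: 35.4
```

Contact came at the expected height, so the dish is on the recess floor. Release and lift.

Call:
apply_moves --plan '[[[0,0,0,0,0,0,-1],[0,0,0,0,0,0,-1],[0,0,0,0,0,0,-1],[0,0,0,0,0,0,-1],[0,0,0,0,0,0,-1],[0,0,0,0,0,0,-1],[0,0,0,0,0,-30,-1],[0,0,0,0,0,-65,-1],[0,0,0,0,0,-105,-1],[0,0,0,0,0,-125,-1],[0,0,0,0,0,-125,-1],[0,0,0,0,0,-125,-1]]]'

```text
time: 19.75
tool_pos: [0.668, 0.1054, 0.1092]
eef_rot: [[-0.314, 0.95, 0.003], [0.95, 0.314, 0.0], [-0.001, 0.003, -1.0]]
wrist_force: [0.1, 0.0, -1.5]
width: 0.996
gripper_force: 0.0
```

```bash
python3 - <<'E'
from h import *
go(603,266,95,108.3); go(603,266,-7,108.3)
E
```

```text
pos [668.  105.4 109.2] psi 108.3 w 84.7 -> rz -0.0 shift [172.9 -11.4  14. ]
pos [668.  105.4 109.2] psi 108.3 w 84.7 -> rz -0.0 shift [173.  -11.7 116. ]
```

Call:
apply_moves --plan '[[[0,0,0,40,-3,0,-1],[0,0,0,80,-6,5,-1],[0,0,0,120,-9,10,-1],[0,0,0,155,-11,14,-1],[0,0,0,173,-11,14,-1],[0,0,0,173,-11,14,-1],[0,0,0,173,-11,14,-1],[0,0,0,173,-11,45,-1],[0,0,0,173,-11,75,-1],[0,0,0,173,-11,95,-1],[0,0,0,173,-11,105,-1],[0,0,0,173,-11,112,-1],[0,0,0,173,-11,116,-1],[0,0,0,173,-11,116,-1],[0,0,0,173,-11,116,-1]]]'

```text
time: 21.0
tool_pos: [0.6031, 0.2661, -0.0072]
eef_rot: [[-0.313, 0.95, 0.001], [0.95, 0.313, 0.0], [-0.0, 0.001, -1.0]]
wrist_force: [-0.4, 0.0, 0.3]
width: 1.004
gripper_force: 0.0
```

Call:
apply_moves --plan '[[[0,0,0,0,0,0,1],[0,0,0,0,0,0,1],[0,0,0,0,0,0,1],[0,0,0,0,0,0,1],[0,0,0,0,0,0,1],[0,0,0,0,0,0,1],[0,0,0,0,0,0,1],[0,0,0,0,0,0,1],[0,0,0,0,0,0,1],[0,0,0,0,0,0,1],[0,0,0,0,0,0,1]]]' --force 30

```text
time: 21.92
tool_pos: [0.6026, 0.2663, -0.0074]
eef_rot: [[-0.314, 0.95, 0.001], [0.95, 0.314, 0.0], [-0.0, 0.001, -1.0]]
wrist_force: [-1.5, 0.2, 6.0]
width: 0.45
gripper_force: 29.6
```

```bash
python3 - <<'E'
from h import *
go(616,-260.7,80,108.3);go(616,-260.7,80,60)
s=status.get_state(); print(s["joints"])
E
```

```text
pos [602.6 266.3  -7.4] psi 108.3 w 38.3 -> rz -0.0 shift [-504.6 -152.5  -87.5]
pos [602.6 266.3  -7.4] psi 108.3 w 38.3 -> rz 0.843 shift [-504.6 -152.5  -87.5]
[ 3.05331427e-01  7.05303484e-01 -4.03251080e-02  8.24295513e-01
 -5.62645329e-05  1.55702351e+00]
```

Call:
apply_moves --plan '[[[0,0,0,0,0,-25,1],[0,0,0,0,0,-55,1],[0,0,0,0,0,-85,1],[0,0,0,-30,-9,-88,1],[0,0,0,-66,-20,-88,1],[0,0,0,-102,-31,-88,1],[0,0,0,-138,-42,-88,1],[0,0,0,-174,-53,-88,1],[0,0,0,-210,-63,-88,1],[0,0,0,-246,-74,-88,1],[0,0,0,-282,-85,-88,1],[0,0,0,-318,-96,-88,1],[0,0,0,-354,-107,-88,1],[0,0,0,-390,-118,-88,1],[0,0,0,-426,-129,-88,1],[0,0,0,-462,-140,-88,1],[0,0,0,-490,-148,-88,1],[0,0,0,-504,-152,-88,1],[0,0,0,-504,-152,-88,1],[0,0,0,-504,-152,-88,1]]]'

```text
time: 23.58
tool_pos: [0.6156, -0.2602, 0.0794]
eef_rot: [[-0.313, 0.95, -0.001], [0.95, 0.313, 0.001], [0.001, -0.0, -1.0]]
wrist_force: [0.2, -0.4, -1.1]
width: 0.448
gripper_force: 30.8
```

```bash
python3 - <<'E'
from h import *
go(616,-260.7,-3,108.3)
a=viewer.grab_frame("side")[130:240,240:400,::-1];b=viewer.grab_frame("top")[120:230,230:390,::-1]
cv2.imwrite("pics/d1.png",cv2.resize(np.hstack([a,b]),None,fx=2.5,fy=2.5,interpolation=2))
E
```

```text
pos [ 615.6 -260.2   79.4] psi 108.2 w 38.0 -> rz -0.002 shift [-0.7  0.2 82.4]
```

View pics/d1.png

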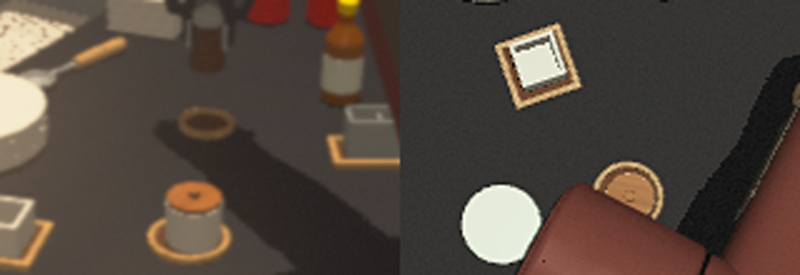

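The mill hangs upright over its seat (side crop (207,45) above (207,123)). The dish lies square in its recess and the pot is in its own. I'll lower the mill.

Call:
apply_moves --plan '[[[0,0,0,-0.5,0,30,1],[0,0,0,-0.5,0,58,1],[0,0,0,-0.5,0,72,1],[0,0,0,-0.5,0,78,1],[0,0,0,-0.5,0,81,1],[0,0,0,-0.5,0,82,1],[0,0,0,-0.5,0,83,1],[0,0,0,-0.5,0,83,1],[0,0,0,-0.5,0,83,1]]]'

```text
time: 24.43
tool_pos: [0.6168, -0.2608, -0.0022]
eef_rot: [[-0.314, 0.95, 0.001], [0.95, 0.314, -0.001], [-0.001, 0.001, -1.0]]
wrist_force: [-0.0, 0.4, -1.0]
width: 0.445
gripper_force: 30.8
```

Call:
apply_moves --plan '[[[0,0,0,-0.5,-1,1,1],[0,0,0,-0.5,-1,1.5,1],[0,0,0,-0.5,-1,1.5,1]]]'

```text
time: 24.68
tool_pos: [0.6161, -0.2617, -0.0034]
eef_rot: [[-0.314, 0.95, 0.002], [0.95, 0.314, -0.001], [-0.001, 0.001, -1.0]]
wrist_force: [-1.6, 2.0, 6.1]
width: 0.441
gripper_force: 30.4
```

Contact on the floor at -3.4 mm, as expected. I'll release, lift and draw back to clear the view.

Call:
apply_moves --plan '[[[0,0,0,0,0,0,-1],[0,0,0,0,0,0,-1],[0,0,0,0,0,0,-1],[0,0,0,0,0,0,-1],[0,0,0,0,0,0,-1],[0,0,0,0,0,0,-1],[0,0,0,0,0,0,-1],[0,0,0,0,0,-30,-1],[0,0,0,0,0,-65,-1],[0,0,0,0,0,-105,-1],[0,0,0,0,0,-145,-1],[0,0,0,30,-20,-180,-1],[0,0,0,50,-50,-200,-1],[0,0,0,80,-80,-200,-1],[0,0,0,110,-110,-200,-1],[0,0,0,140,-140,-200,-1],[0,0,0,165,-165,-200,-1],[0,0,0,165,-165,-200,-1]]]'

```text
time: 26.18
tool_pos: [0.3996, -0.152, 0.1944]
eef_rot: [[-0.314, 0.949, -0.006], [0.949, 0.314, 0.003], [0.005, -0.004, -1.0]]
wrist_force: [0.3, 0.4, 0.2]
width: 1.001
gripper_force: 0.0
```

Call:
apply_moves --plan '[[[0,0,0,40,0,0,-1],[0,0,0,80,0,0,-1],[0,0,0,120,0,0,-1],[0,0,0,160,0,0,-1],[0,0,0,200,0,0,-1],[0,0,0,240,0,0,-1],[0,0,0,280,0,0,-1],[0,0,0,320,0,0,-1],[0,0,0,340,0,0,-1],[0,0,0,340,0,0,-1],[0,0,0,340,0,0,-1]]]'

```text
time: 27.1
tool_pos: [0.3001, 0.1672, 0.1954]
eef_rot: [[-0.317, 0.948, 0.0], [0.948, 0.317, -0.0], [-0.0, 0.0, -1.0]]
wrist_force: [-0.3, -1.1, 0.5]
width: 1.001
gripper_force: 0.0
```

```bash
python3 - <<'E'
from h import *
print(status.get_state()["tool_pos"])
I={n:viewer.grab_frame(n)[:,:,::-1].copy() for n in C}
S=dict(mill=(616,-260.7,0),pot=(493.8,-6,0),dish=(666.7,106.8,18.3),caddy=(393.5,-305,31.8))
for k,(x,y,a) in S.items():
    m=M[k][0]+[0,0,.004]
    for n in C:
        g=I[n].astype(float); 
        # pixels of object: not wood-coloured rim; score by matching hull against edges of pale/dark colour
        u=proj(n,place(m,(x/1e3,y/1e3,0))).mean(0); 
        lo=(u-26).astype(int); R=cv2.resize(I[n][lo[1]:lo[1]+52,lo[0]:lo[0]+52],None,fx=4,fy=4,interpolation=2)
        e=cv2.GaussianBlur(cv2.morphologyEx(R,cv2.MORPH_GRADIENT,np.ones((3,3))).max(2).astype(float),(0,0),3)
        def f(p):
            q=place(m,(p[0]/1e3,p[1]/1e3,np.radians(p[2]))); h=cv2.convexHull(proj(n,q).astype(np.float32)); P=np.zeros(e.shape,np.uint8)
            cv2.polylines(P,[np.round((h-lo+.5)*4-.5).astype(int)],True,1,2); return -e[P>0].mean()
        best=min(((f((x+dx,y+dy,a+da)),dx,dy,da) for dx in range(-12,13,2) for dy in range(-12,13,2) for da in ((-8,-4,0,4,8) if M[k][2] else (0,))))
        print(k,n,np.round(best,1),round(f((x,y,a)),1))
E
```

```text
[0.30011125 0.16719779 0.19544407]
mill top [-34.6 -12.   12.    0. ] -30.4
mill side [-12.  -6.  12.   0.] -11.4
pot top [-40.3  -6.   -2.    0. ] -35.7
pot side [-18.3  -2.   -6.    0. ] -14.7
dish top [-58.   6.   2.   0.] -49.1
dish side [-21.8   0.    0.    0. ] -21.8
caddy top [-49.3 -12.   12.    0. ] -41.4
caddy side [-15.3  -2.    2.    8. ] -14.7
```

```bash
python3 - <<'E'
from h import *
I={n:viewer.grab_frame(n)[:,:,::-1].copy() for n in C}
J={n:cv2.imread(f"pics/{n}0.png") for n in C}
# same-camera comparison: cap pixels vs seat, before (at old place) and now
def blob(im,n,P,r=10,sat=60,v=100):
    u=proj(n,[P])[0]; lo=(u-r).astype(int); c=cv2.cvtColor(im[lo[1]:lo[1]+2*r,lo[0]:lo[0]+2*r],cv2.COLOR_BGR2HSV)
    m=(c[...,1]<sat)&(c[...,2]>v); y,x=np.nonzero(m); return m.sum(),np.array([x.mean(),y.mean()])+lo-u
for n in C: print("mill cap before",n,blob(J[n],n,[.603,.266,.078])," now",blob(I[n],n,[.616,-.2607,.082]))
print("dish before",blob(J["top"],"top",[.3995,.292,.04],16,60,150)," now",blob(I["top"],"top",[.6667,.1068,.044],16,60,150))
print("caddy before",blob(J["top"],"top",[.461,-.1465,.056],20,60,130)," now",blob(I["top"],"top",[.3935,-.305,.06],20,60,130))
u=proj("top",[[.458+.03,-.43,.1]])[0]
for n in C: print("diff at syrup",n,np.abs(I[n].astype(int)-J[n])[(slice(175,205),slice(445,472)) if n=="top" else (slice(130,170),slice(368,386))].mean())
c=cv2.cvtColor(I["top"],cv2.COLOR_BGR2HSV)[140:180,380:420]; np.set_printoptions(linewidth=250)
print(c[5:36:1,4:36,2][::2,::1])
E
```

```text
mill cap before top (np.int64(121), array([-0.44170158,  0.31803395]))  now (np.int64(119), array([-0.78730425,  0.43682795]))
mill cap before side (np.int64(184), array([0.06773995, 2.88746012]))  now (np.int64(34), array([-2.83465608,  1.2074037 ]))
dish before (np.int64(322), array([0.0620898 , 0.49843992]))  now (np.int64(300), array([-0.22033615,  0.4849786 ]))
caddy before (np.int64(297), array([-1.39141112,  1.06044726]))  now (np.int64(255), array([-1.62411857,  0.96759318]))
diff at syrup top 1.7329218106995885
diff at syrup side 27.01712962962963
[[ 51  49  54  53  55  55  55  52  53  56  55  54  51  53  54  52  54  52  55  55  54  54  53  56  53  53  53  55  52  53  58  54]
 [ 53  55  55  53  53  52  53  57  54  49  52  53  51  46  48  50  47  53  53  54  52  54  54  54  53  53  55  54  55  53  53  55]
 [ 54  53  54  54  49  51  54  49  50  46 127 204 211 214 206 205 210 203 131  81  56  46  49  54  50  52  52  53  56  55  57  53]
 [ 53  53  55  51  52  50  44 150 206 213 155 121 119 109 111 155 158 159 154 158 163 164 173 108  54  50  53  55  55  51  56  51]
 [ 55  52  53
[... 859 characters left out ...]
 98 174 209 157  64  50  54  52  57  54  53]
 [ 49  55  53  55  51  51 109 212 210 181 104 111 110 105 110 113 111 114 115 106 170 209 216 108  50  53  53  53  54  55  53  53]
 [ 53  55  53  52  54  56  51  27  57 151 203 199 204 197 190 192 196 206 210 210 128  54  50  50  53  50  50  55  53  51  52  54]
 [ 53  53  50  53  55  56  56  55  53  50  53  46  51  53  58  47  53  49  49  52  51  52  54  55  50  52  53  56  53  52  52  53]
 [ 54  55  56  57  55  55  54  54  52  53  55  53  53  51  53  53  56  54  51  54  57  53  55  51  56  55  55  55  55  55  53  53]
 [ 54  54  55  57  52  53  52  56  51  53  53  53  54  53  55  56  53  54  51  52  54  53  54  55  54  52  55  51  52  54  51  54]]
```

```bash
python3 -c "
from station import arm; print(arm.close_job())"
```

```text
the job is handed in; nothing more can be done
None
```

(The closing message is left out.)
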